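# Comb the sticks straight in the drawer and shut it

## Task

With the orange rake, comb the four scattered bamboo sticks over to the blue-edged side wall of the open drawer, so that they lie flat in one close row, side by side and parallel to that wall; touch the sticks with nothing but the rake. Then stand the rake back upright on the middle of its cork pad, lengthwise along it, and after that push the drawer fully home until it snaps in. Leave everything else on the table where it is.

Things in the scene. Friction and masses are not known exactly. Their poses are not given: they have to be found in the camera images.
- unit: Low grey drawer unit, 440 wide (y), 270 deep, 106 mm high, clear top, fixed. Origin: middle of its front face, at table height; +x points into the unit, +y to its left seen from the robot, z up. The drawer comes out to its -x.
- drawer (a joint): How far the drawer is out, m: 0 fully home against its stop, about 0.2 at the start. It slides along the unit's x with about 1.5 N friction and stays where it is left. A spring catch resists from about 16 to 7 mm out (some 7 N push in all), then snaps it home.
- drawer_floor (a point): On the drawer floor (12 mm above the table), midway between the side walls, right behind the front panel's inner face; axes as the unit's; moves with the drawer. The inside spans y -200 to +200 and x 0 to +240 mm of this point; past the unit's front face it is under the clear top. Side walls 38 mm high over the floor, 6 mm thick. The +y wall has the blue edge: sticks go there.
- drawer_front (a point): Middle of the top edge of the drawer's front panel, on its outer face (the face towards the robot), 70 mm above the table. The panel is 12 mm thick, 440 mm wide and runs from 6 to 70 mm above the table; it has no handle, push on its outer face. Axes as the unit's.
- pad: Cork pad, 190 x 75 mm, 4 mm thick, fixed to the table; long side along its x. Origin: middle of its underside, on the table.
- rake: Orange comb-like rake standing on its tines, about 150 g. Head 140 mm long (its x), 28 deep (its y); six tines 8 wide, 26 deep, 37 mm high, 26 mm apart. On it a black upright grip, 50 (x) by 26 (y) mm, 50 to 134 mm above the tine tips: pinch it across y. Origin: under its middle at tine-tip height, z up; 4 mm above the table on the pad. Either side can be the front.
- stick0: Bamboo stick, square section 10 x 10 mm, 150 mm long, 12 g, red at one end, one of four alike; lies on the drawer floor. Its x runs along its length. Origin: middle of its underside as built.
- stick0_mid (a point): Centre of stick0; axes as the stick's.
- stick1: Bamboo stick, square section 10 x 10 mm, 150 mm long, 12 g, red at one end, one of four alike; lies on the drawer floor. Its x runs along its length. Origin: middle of its underside as built.
- stick1_mid (a point): Centre of stick1; axes as the stick's.
- stick2: Bamboo stick, square section 10 x 10 mm, 150 mm long, 12 g, red at one end, one of four alike; lies on the drawer floor. Its x runs along its length. Origin: middle of its underside as built.
- stick2_mid (a point): Centre of stick2; axes as the stick's.
- stick3: Bamboo stick, square section 10 x 10 mm, 150 mm long, 12 g, red at one end, one of four alike; lies on the drawer floor. Its x runs along its length. Origin: middle of its underside as built.
- stick3_mid (a point): Centre of stick3; axes as the stick's.
- pet_bottle: Empty clear PET bottle, 64 mm across, 210 mm high. Bystander: leave it alone. Origin: middle of its underside.
- can: Steel can, 74 mm across, 110 mm high. Bystander: leave it alone. Origin: middle of its underside.
- jar: Green glass jar, 80 mm across, 100 mm high. Bystander: leave it alone. Origin: middle of its underside.
- foam_tray: White polystyrene tray, 200 x 140 x 25 mm. Bystander: leave it alone. Origin: middle of its underside.
- mug: Blue mug, 80 mm across without its handle, 90 mm high. Bystander: leave it alone. Origin: middle of its underside.

How it is judged:
By the outcome, as a careful person would: the job done as asked, in the order asked, and still so for the second after the job is handed in, with the robot touching nothing.
It also fails if it takes over 72 s, if anything falls off the work surface, if the arm or the gripper's body presses on something with over 40 N, if the wrist force passes 120 N, or if a joint passes its speed limit or range.

## Robot

A 7-joint arm with a two-finger parallel gripper is mounted at the origin on the work surface. World frame = base frame: x ahead of the robot, y to its left, z up, the work surface at z = 0. Lengths are in m, angles in rad, forces in N, time in s.
With the tool pointing down it reaches from about 0.425 to 0.825 m from the base axis. Payload 3.6 kg.
Tool frame: the origin (TCP) lies midway between the tips of the shut fingers; the grasp point (between the pads) lies robot.grip_point_offset behind it (robot.grip_point_offset is the distance from the TCP to the grasp point, in m); z points along the fingers, y is the line along which they close (so a half turn about z gives the same grasp; the last joint's range is limited). The gripper opens to 85 mm and grips with 20 to 120 N. Pads are 22 mm wide; open, the fingers measure 114 mm over their backs; the gripper's body (76 mm by 85 mm) begins 54 mm behind the grasp point. The pads swing forward as they close: fully open they stand 13 mm farther back than shut.
Start: joints at [-1.238, 0.615, -0.013, 1.423, 0.008, 1.103, -0.04], TCP at [0.228, 0.609, 0.231] pointing down, gripper open.
Joint ranges: [-3.12, 3.12], [-0.3, 2.06], [-1.34, 1.32], [0.26, 2.42], [-1.36, 4.5], [0.01, 1.98], [-2.84, 2.84]. Speed limits (rad/s): [2.79, 2.79, 3.14, 3.14, 3.14, 3.14, 3.14].

## Interface

Orientations are given as a unit quaternion [w, x, y, z].
In Python, from station import robot, vision, sensors gives the robot as it stands. Calls block until the motion is done:
- robot.move_to(position, orientation): joint-space move of the TCP to a pose.
- robot.movel(position, frame=None, v=0.15, guard=None): straight line of the TCP; frame=None keeps the orientation; v is the mean speed in m/s. With guard (N) it stops when the force on the tool has changed by that much, and returns True; else False.
- robot.movej(angles): joint-space move.
- robot.let_go() and robot.close(): open the fingers fully, or close them until they stop; the grip force is fixed at half the most.
- robot.hold(seconds).
- robot.inverse_kinematics(position, orientation): joint angles nearest the present ones, or None.
- vision.get_image(name): name is "scene" or "top" or "wrist"; returns a dict with "image" (480x640x3 uint8, red, green, blue), "fx", "fy", "cx", "cy" (pixels), "D" ([k1, k2, p1, p2, k3] as OpenCV has them; the pictures are not rectified), "position" and "orientation" of the camera in the world. Camera axes: x right, y up, looking along -z (the intrinsics and any distortion apply to the point x, -y, -z); pixel columns grow to the right and rows downward; lengths in m; the calibration is good to about 2 mm. A picture is of the moment at which its call begins. There is no depth.
A pose or a line that the arm cannot do raises robot.Unreachable and nothing moves.
- robot.hand_in(): hands the job in; it is judged then, once.
Readings, each from a call of its own:
- sensors.get_time(): time.
- sensors.get_joint_positions(): joint angles.
- sensors.get_dq(): joint speeds.
- sensors.get_joint_efforts(): joint torques, N m.
- sensors.get_tool_pos(): TCP position.
- sensors.get_tool_rot(): TCP orientation.
- sensors.get_contact_force(): force on the tool from outside, world axes, zero at the start.
- sensors.get_ft_torque(): the same for the moment, N m.
- sensors.get_grip_width(): opening from 0.0 (shut) to 1.0 (fully open).
- sensors.get_finger_force(): force on a finger pad.
Only numpy, scipy, OpenCV 4.12 (cv2) and the standard library are available. Lean on these libraries where they do the work, as an engineer would, in place of code of your own. Each camera call takes 0.05 s, during which the arm holds its last target. There are 200 camera calls.

## Working session

There is one attempt and no reset: what is moved stays moved. The work goes in short steps, each a Python script; the robot and the scene stay as the last script left them, time stands still between calls to the robot, and variables do not carry over. Pictures are saved under pics/ and viewed, at most 10 in all, crops included, and the job is handed in when it is done.

```bash
mkdir -p pics; ls
cat > h.py <<'E'
import numpy as np, cv2
from scipy.spatial.transform import Rotation as R
from station import robot, vision, sensors
def rot(q): return R.from_quat([q[1],q[2],q[3],q[0]])
def quat(r): x=r.as_quat(); return [x[3],x[0],x[1],x[2]]
def snap(n,f):
    d=vision.get_image(n); cv2.imwrite('pics/'+f,d['image'][:,:,::-1]); return d
def cam(d): return np.array([[d['fx'],0,d['cx']],[0,d['fy'],d['cy']],[0,0,1.]]),np.array(d['D'],float)
def toplane(d,uv,z):
    K,D=cam(d); p=cv2.undistortPoints(np.array(uv,float).reshape(-1,1,2),K,D).reshape(-1,2)
    r=rot(d['orientation']).apply(np.c_[p[:,0],-p[:,1],-np.ones(len(p))]); o=np.array(d['position'])
    return o+r*((z-o[2])/r[:,2])[:,None]
def proj(d,P):
    K,D=cam(d); q=rot(d['orientation']).inv().apply(np.atleast_2d(P)-np.array(d['position']))*[1,-1,-1]
    return cv2.projectPoints(q,np.zeros(3),np.zeros(3),K,D)[0].reshape(-1,2)
def down(yaw): # tool z down, tool y (closing line) at yaw+90deg in world, tool x at yaw
    return quat(R.from_euler('z',yaw)*R.from_euler('x',np.pi))
E
python3 - <<'E'
from h import *
import pickle
c={n:snap(n,n+'0.png') for n in('top','scene')}
pickle.dump(c,open('c0.pkl','wb'))
for n in c: print(n,c[n]['position'],c[n]['orientation'],c[n]['fx'],c[n]['D'])
print(robot.grip_point_offset,sensors.get_time(),sensors.get_tool_rot())
E
```

```text
pics
top [ 0.19854058 -0.04590043  1.65564238] [-0.69404402 -0.07310767  0.07216169  0.71256639] 611.9459889247967 [-0.10564553  0.          0.          0.          0.        ]
scene [ 1.44129355 -1.15077645  1.26027905] [0.85282612 0.39835329 0.1409219  0.30682777] 622.2051732475594 [-0.17942874  0.          0.          0.          0.        ]
0.0187 0.1 [-1.99173739e-04  1.78418216e-01  9.83954036e-01 -1.16415884e-03]
```

View pics/top0.png

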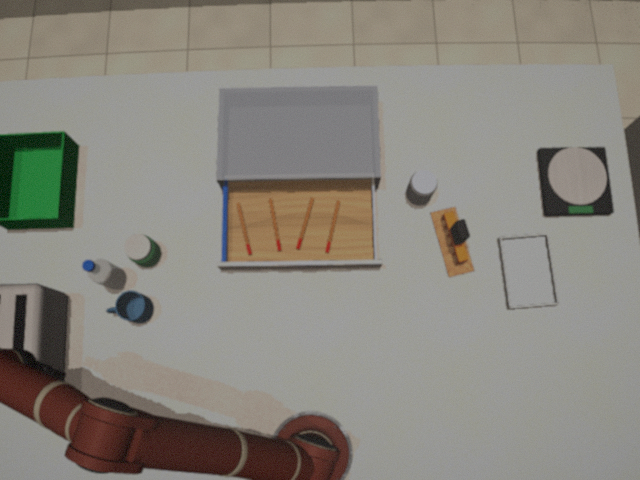

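View pics/scene0.png

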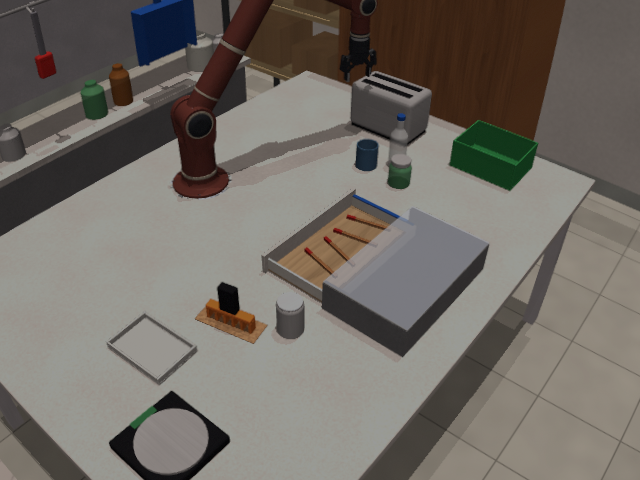

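Run:
```python
import cv2
im=cv2.imread('pics/top0.png')[165:285,210:480]
cv2.imwrite('pics/crop0.png',cv2.resize(im,None,fx=2.96,fy=2.96,interpolation=cv2.INTER_CUBIC))
```

```text
(no output)
```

View pics/crop0.png

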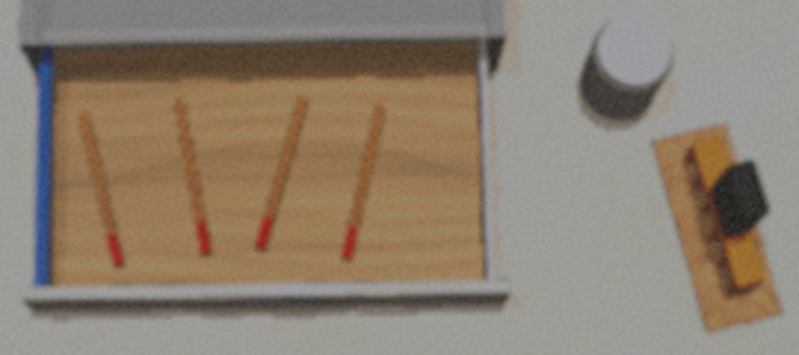

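The crop shows the pad corners at crop px (653,142), (728,126), (780,313), (706,331). The panel's outer top edge runs from about (27,299) to (507,296). The four sticks lie roughly along the depth, and the blue wall is on the left.

Run:
```python
from h import *
import pickle
d=pickle.load(open('c0.pkl','rb'))['top']
f=lambda pts,z: toplane(d,np.array(pts,float)/2.96+[210-.33,165-.33],z)[:,:2].round(4)
p=f([(653,142),(728,126),(780,313),(706,331)],.004);print('pad',p.tolist(),p.mean(0),np.linalg.norm(p-np.roll(p,-1,0),axis=1))
e=p[0]-p[3]+p[1]-p[2];print('padyaw',np.degrees(np.arctan2(e[1],e[0])))
p=f([(27,299),(507,296)],.07);print('front',p.tolist(),p.mean(0),p[0]-p[1])
print('unit top front',f([(22,46),(503,40)],.106).tolist())
print('blue wall inner top, right wall inner top',f([(52,50),(49,284),(482,40),(487,280)],.05).tolist())
s=f([(84,112),(119,266),(180,99),(206,255),(303,98),(262,249),(379,106),(347,260)],.02);print('sticks',s.tolist(),np.linalg.norm(s[::2]-s[1::2],axis=1))
print('rake head top ends',f([(695,142),(724,133),(763,284),(735,294)],.05).tolist())
print('can top',f([(634,56)],.11))
print(robot.inverse_kinematics([.55,-.3,.3],down(0)))
```

```text
pad [[0.6399, -0.3493], [0.6539, -0.422], [0.4727, -0.458], [0.4578, -0.3875]] [ 0.556075 -0.4042  ] [0.07403573 0.18474155 0.07205734 0.18606356]
padyaw 11.543272011325087
front [[0.4925, 0.2301], [0.4839, -0.1979]] [0.4882 0.0161] [0.0086 0.428 ]
unit top front [[0.7173, 0.2309], [0.7108, -0.2015]]
blue wall inner top, right wall inner top [[0.7313, 0.2127], [0.5095, 0.2137], [0.7298, -0.1876], [0.5027, -0.1824]]
sticks [[0.6792, 0.1867], [0.5306, 0.1537], [0.6893, 0.0961], [0.5388, 0.0732], [0.687, -0.0196], [0.543, 0.0214], [0.6772, -0.0907], [0.5306, -0.0567]] [0.1522201  0.15223226 0.14972308 0.15049106]
rake head top ends [[0.6267, -0.3797], [0.6346, -0.4073], [0.4922, -0.4329], [0.4837, -0.4067]]
can top [[ 0.6916 -0.3179]]
[-0.11097089  0.77483071  1.20713796  1.41020606 -0.72023374  1.43902972
 -0.48559892]
```

Run:
```python
from h import *
p=np.array(sensors.get_tool_pos()); robot.movel([p[0],p[1],.36],v=.3)
q=np.array(sensors.get_joint_positions()); q[0]=.60; q[6]=0.0
robot.movej(q.tolist()); print(sensors.get_tool_pos(),sensors.get_time())
robot.move_to([.559,-.407,.27],down(np.radians(10.8)))
print(np.round(sensors.get_joint_positions(),2),sensors.get_time())
import pickle
d=snap('wrist','w1.png'); pickle.dump(d,open('w1.pkl','wb'))
print(d['position'],proj(d,[[.556,-.404,.004],[.5593,-.4067,.138]]))
```

```text
[ 0.52542595 -0.38119184  0.36035711] 4.2667
[ 0.51  0.66  0.17  1.23 -0.11  1.26 -0.7 ] 4.975
[ 0.64104471 -0.39191357  0.41366999] [[322.19871701 195.38969486]
 [324.7175881  227.94224474]]
```

View pics/w1.png

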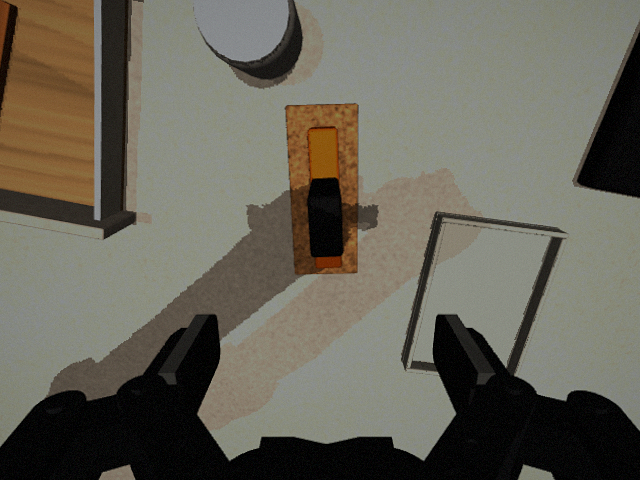

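The pad's corners are at (286,105), (358,103), (357,272), (295,274). The grip's top rear edge spans about (310..343, 256) and the head's far end (309,128)–(336,126).

Run:
```python
from h import *
import pickle
d=pickle.load(open('w1.pkl','rb'))
p=toplane(d,[(286,105),(358,103),(357,272),(295,274)],.004)[:,:2];print(p.round(4).tolist(),p.mean(0),np.linalg.norm(p-np.roll(p,-1,0),axis=1))
e=p[0]-p[3]+p[1]-p[2];print('yaw',np.degrees(np.arctan2(e[1],e[0])))
g=toplane(d,[(312,256),(342,256)],.138)[:,:2];print('grip rear',g,g.mean(0)+.025*np.array([np.cos(.19),np.sin(.19)]),np.linalg.norm(g[0]-g[1]))
h=toplane(d,[(309,128),(336,126)],.054)[:,:2];print('head',h,h.mean(0)-.07*np.array([np.cos(.19),np.sin(.19)]),np.linalg.norm(h[0]-h[1]))
```

```text
[[0.6411, -0.35], [0.6571, -0.422], [0.4733, -0.4619], [0.4567, -0.39]] [ 0.55702059 -0.4059742 ] [0.07377271 0.18806609 0.07372827 0.18872822]
yaw 12.250515123486652
grip rear [[ 0.53474447 -0.40124806]
 [ 0.53925759 -0.42443583]] [ 0.56155114 -0.40812047] 0.02362288786732177
head [[ 0.6256111  -0.37887896]
 [ 0.6320612  -0.40285267]] [ 0.56009585 -0.40408593] 0.024826246713393667
```

Run:
```python
from h import *
y=np.radians(12)
robot.move_to([.560,-.406,.2],down(y))
robot.movel([.560,-.406,.090],v=.12)
robot.close(); robot.hold(.1); print(sensors.get_grip_width(),sensors.get_finger_force(),sensors.get_contact_force(),sensors.get_tool_pos())
robot.movel([.560,-.406,.26],v=.15)
print(sensors.get_contact_force(),sensors.get_time())
ux=np.array([.9998,-.018]);uy=np.array([.018,.9998])
u=np.radians(-1.05)
robot.move_to([.607,-.135,.26],down(u))
import pickle
snap('wrist','w2.png'); d=snap('scene','s2.png');t=snap('top','t2.png');pickle.dump((d,t),open('c2.pkl','wb'))
a=cv2.imread('pics/w2.png');b=cv2.imread('pics/t2.png')[160:290,200:400]
o=np.hstack([cv2.resize(a,(400,300)),cv2.resize(cv2.imread('pics/s2.png')[170:350,240:480],(400,300))])
cv2.imwrite('pics/v2.png',np.vstack([o,np.hstack([cv2.resize(b,(462,300),interpolation=cv2.INTER_CUBIC),np.zeros((300,338,3),np.uint8)])]))
print(sensors.get_tool_pos(),sensors.get_time(),np.round(sensors.get_joint_positions(),2))
```

```text
0.2975018029116059 61.86078071594238 [ 1.12782649 -0.53641124  2.16492156] [ 0.56037171 -0.40619395  0.09039429]
[ 0.88122039 -0.03388496 -0.81071433] 8.4333
[ 0.60661452 -0.13773132  0.2599327 ] 9.65 [ 0.06  0.55  0.22  1.47 -0.13  1.13 -1.29]
```

View pics/v2.png

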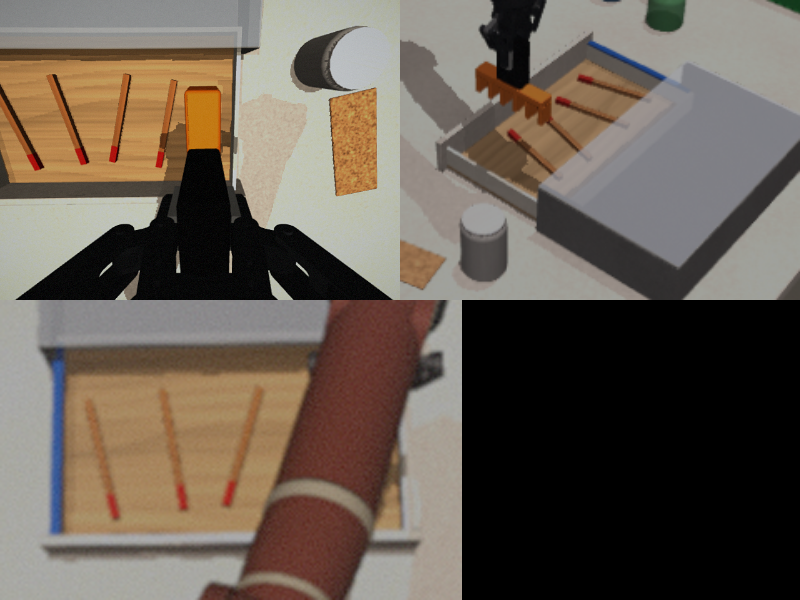

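The rake is held squarely above the drawer, clear to the right of the last stick. All four sticks are visible with the wall gap free.

Run:
```python
from h import *
L=lambda y:[.6075+.018*(y+.135),y]
P=lambda: (np.round(sensors.get_tool_pos(),4),np.round(sensors.get_contact_force(),2),round(sensors.get_time(),2))
robot.movel(L(-.135)+[.13],v=.15)
print(robot.movel(L(-.135)+[.0995],v=.05,guard=4),*P())
print(robot.movel(L(.0)+[.0995],v=.06,guard=8),*P())
print(robot.movel(L(.09)+[.0995],v=.05,guard=8),*P())
d=snap('wrist','w3.png');t=snap('scene','s3.png')
cv2.imwrite('pics/v3.png',np.hstack([cv2.resize(cv2.imread('pics/w3.png'),(400,300)),cv2.resize(cv2.imread('pics/s3.png')[170:350,240:480],(400,300))]))
```

```text
True [ 0.6067 -0.1347  0.0983] [-0.26  0.51  5.28] 11.3
False [ 6.098e-01 -2.000e-04  9.940e-02] [ 0.09 -0.44 -0.59] 13.69
False [0.6116 0.0898 0.0995] [ 0.58 -0.28 -1.31] 15.64
```

View pics/v3.png

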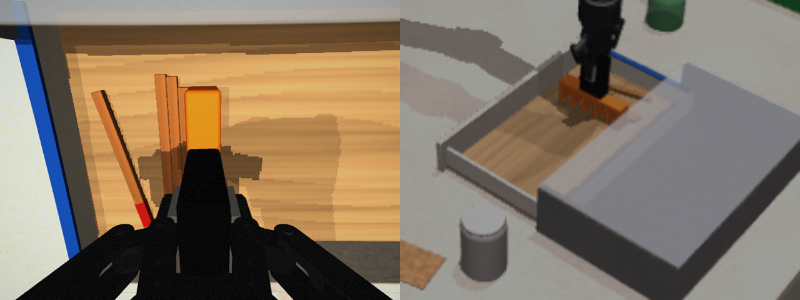

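Three sticks are gathered flat against the rake, and the fourth is just ahead, slanted. The floor contact at TCP z 0.098 confirms the rake offset. Next I'll press the sticks to the wall.

Run:
```python
from h import *
L=lambda y:[.6075+.018*(y+.135),y]
P=lambda: (np.round(sensors.get_tool_pos(),4),np.round(sensors.get_contact_force(),2),round(sensors.get_time(),2))
print(robot.movel(L(.145)+[.0995],v=.05,guard=8),*P())
print(robot.movel(L(.185)+[.0995],v=.02,guard=8),*P())
d=snap('wrist','w4.png');t=snap('scene','s4.png')
cv2.imwrite('pics/v4.png',np.hstack([cv2.resize(cv2.imread('pics/w4.png'),(400,300)),cv2.resize(cv2.imread('pics/s4.png')[170:350,240:480],(400,300))]))
```

```text
False [0.6126 0.1446 0.0995] [ 0.27 -0.44 -1.49] 16.99
True [0.6121 0.1627 0.0988] [-0.64 -1.09  1.12] 18.16
```

View pics/v4.png

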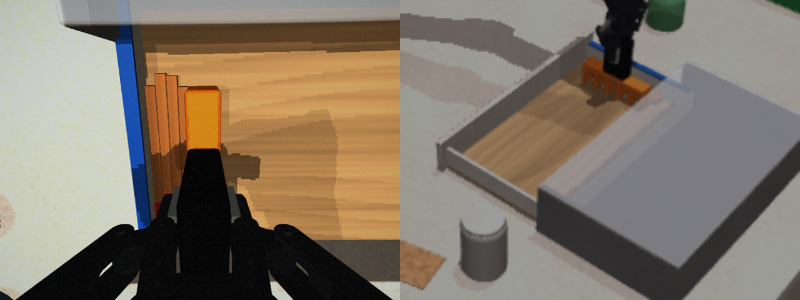

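The stop is at y 0.1627 against a predicted 0.161, so all four sticks are packed to the wall. I'll back off, lift and check.

Run:
```python
from h import *
p=sensors.get_tool_pos()
robot.movel([p[0],p[1]-.012,.0998],v=.05)
robot.movel([p[0],p[1]-.012,.2],v=.15)
robot.movel([p[0]-.01,.02,.26],v=.3)
import pickle
d=snap('wrist','w5.png');t=snap('scene','s5.png');pickle.dump((d,t),open('c5.pkl','wb'))
cv2.imwrite('pics/v5.png',np.hstack([cv2.resize(cv2.imread('pics/w5.png')[60:360,0:400],(440,330)),cv2.resize(cv2.imread('pics/s5.png')[190:280,320:440],(360,330),interpolation=cv2.INTER_CUBIC)]))
print(sensors.get_tool_pos(),sensors.get_time())
```

```text
[0.60139777 0.02178069 0.25871275] 20.1917
```

View pics/v5.png

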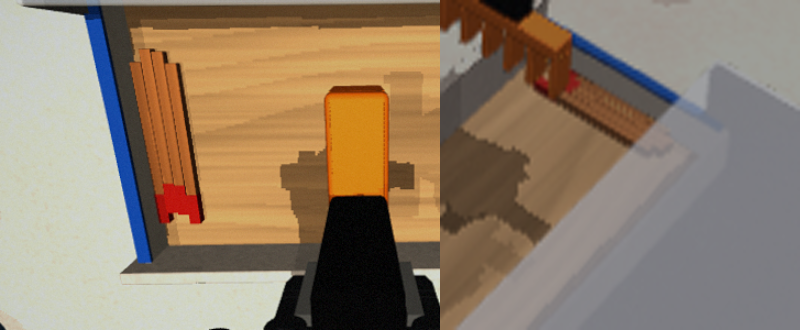

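All four sticks lie flat, close and parallel along the blue wall. Next I'll measure the rake's offset in the hand from its head's far edge, about (327..387, 93) in the crop.

Run:
```python
from h import *
import pickle
d=pickle.load(open('c5.pkl','rb'))[0]
t=np.array(sensors.get_tool_pos()); r=rot(sensors.get_tool_rot())
uv=np.array([(327,93),(387,93)])*[400/440,300/330]+[0,60]
h=toplane(d,uv,t[2]-.0864+.05); print((h-t).round(4), 'in tool',r.inv().apply(h-t).round(4))
# check: sticks row vs wall
s=np.array([(138,62),(183,65),(165,220),(200,221)])*[400/440,300/330]+[0,60]
print(toplane(d,s,.022).round(4))
w=np.array([(100,10),(149,262)])*[400/440,300/330]+[0,60]
print('wall top inner',toplane(d,w,.05).round(4))
```

```text
[[ 0.0693  0.0083 -0.0364]
 [ 0.0688 -0.017  -0.0364]] in tool [[ 0.0697 -0.0098  0.0354]
 [ 0.0696  0.0155  0.0356]]
[[0.6822 0.206  0.022 ]
 [0.6792 0.1679 0.022 ]
 [0.5347 0.2094 0.022 ]
 [0.5328 0.1754 0.022 ]]
wall top inner [[0.7205 0.213  0.05  ]
 [0.5035 0.2177 0.05  ]]
```

Run:
```python
from h import *
import pickle
d=pickle.load(open('c5.pkl','rb'))[0]; im=d['image']
for v in (150,180,210):
    print(v,[(u,*im[v,u].tolist()) for u in range(92,176,2)])
    for u in (100,): pass
for z in(.05,.022,.012): print(z,proj(d,[[x,.2154-.0215*(x-.61),z] for x in (.55,.6,.65)]).round(0).tolist())
```

```text
150 [(92, 211, 213, 197), (94, 21, 71, 164), (96, 27, 75, 171), (98, 26, 74, 170), (100, 18, 73, 167), (102, 23, 77, 171), (104, 20, 74, 167), (106, 17, 66, 155), (108, 6, 12, 30), (110, 67, 61, 53), (112, 62, 61, 51), (114, 63, 59, 49), (116, 63, 60, 49), (118, 60, 56, 48), (120, 64, 58, 49), (122, 62, 57, 54), (124, 163, 89, 41), (126, 153, 85, 40), (128, 155, 82, 38), (130, 164, 91, 39), (132, 177, 100, 46), (134, 148, 80, 34), (136, 177, 98, 44), (138, 176, 97, 39), (140, 194, 109, 52), (142, 200, 116, 52), (144, 132, 75, 33), (146, 181, 102, 47), (148, 177, 100, 45), (150, 190, 107, 48), (152, 196, 113, 50), (154, 139, 73, 33), (156, 186, 103, 45), (158, 180, 104, 46), (160, 190, 109, 53), (162, 193, 109, 49), (164, 168, 93, 41), (166, 44, 21, 14), (168, 82, 56, 32), (170, 168, 123, 72), (172, 192, 140, 83), (174, 196, 145, 84)]
180 [(92, 205, 210, 195), (94, 208, 212, 196), (96, 207, 212, 195), (98, 215, 216, 196), (100, 85, 121, 173), (102, 22, 72, 167), (104, 20, 70, 167), (106, 26, 77, 172), (108, 22, 77, 169), (110, 21, 75, 170), (112, 24, 76, 176), (114, 4, 15, 32), (116, 
[... 909 characters left out ...]
(122, 60, 56, 51), (124, 62, 59, 53), (126, 59, 56, 49), (128, 64, 58, 50), (130, 63, 59, 50), (132, 56, 51, 44), (134, 59, 58, 49), (136, 115, 61, 26), (138, 142, 79, 31), (140, 154, 84, 35), (142, 159, 88, 36), (144, 145, 78, 31), (146, 174, 96, 38), (148, 167, 89, 38), (150, 180, 101, 46), (152, 181, 103, 43), (154, 142, 78, 38), (156, 173, 93, 40), (158, 169, 92, 40), (160, 175, 100, 44), (162, 180, 98, 40), (164, 118, 65, 28), (166, 168, 92, 39), (168, 169, 95, 41), (170, 185, 104, 45), (172, 185, 106, 47), (174, 79, 42, 21)]
0.05 [[128.0, 257.0], [118.0, 208.0], [108.0, 155.0]]
0.022 [[141.0, 247.0], [132.0, 201.0], [123.0, 151.0]]
0.012 [[145.0, 244.0], [137.0, 199.0], [128.0, 150.0]]
```

The row sits against the wall: the wall edge is predicted at px 123 and the sticks' left edge is at 123.5. Now the rake goes back on the pad.

Run:
```python
from h import *
import pickle
P=lambda: (np.round(sensors.get_tool_pos(),4),np.round(sensors.get_contact_force(),2),round(sensors.get_time(),2))
X,Y=.557,-.404
robot.move_to([X,Y,.26],down(np.radians(12)))
robot.hold(.2)
robot.movel([X,Y,.105],v=.12)
print(robot.movel([X,Y,.0875],v=.02,guard=4),*P())
robot.hold(.2); robot.let_go(); robot.hold(.2)
robot.movel([X,Y,.24],v=.15); print(*P())
d=snap('wrist','w6.png'); t=snap('top','t6.png'); pickle.dump((d,t),open('c6.pkl','wb'))
a=cv2.imread('pics/w6.png')
cv2.imwrite('pics/v6.png',np.hstack([cv2.resize(a[0:330,160:480],(400,412)),cv2.resize(cv2.imread('pics/t6.png')[180:290,400:500],(375,412),interpolation=cv2.INTER_CUBIC)]))
```

```text
True [ 0.5568 -0.404   0.0904] [ 0.   -0.2   4.72] 24.1
[ 0.5565 -0.4035  0.2388] [-0.82  0.02  0.71] 26.27
```

View pics/v6.png

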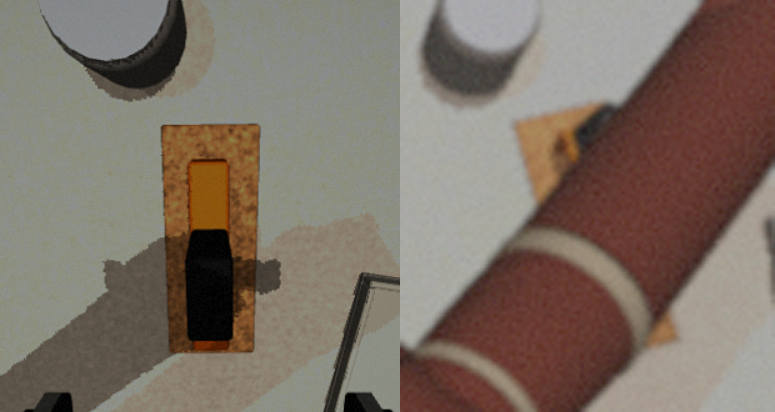

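The rake stands upright and lengthwise on the pad. I'll verify the centring from these pixels: pad (162,125), (260,125), (254,352), (170,353), and head end (188..229, 160). Then I'll push the drawer.

Run:
```python
from h import *
import pickle
d,_=pickle.load(open('c6.pkl','rb')); S=np.array([.8,.801]);O=[160,0]
p=toplane(d,np.array([(162,125),(260,125),(254,352),(170,353)])*S+O,.004)[:,:2]
e=p[0]-p[3]+p[1]-p[2];a=np.arctan2(e[1],e[0]);print('pad',p.mean(0),np.degrees(a))
h=toplane(d,np.array([(188,160),(229,160)])*S+O,.054)[:,:2];print('rake',h.mean(0)-.07*np.array([np.cos(a),np.sin(a)]))
p=np.array(sensors.get_tool_pos()); robot.movel([p[0],p[1],.3],v=.3)
robot.close()
for x,z in((.44,.3),): robot.move_to([x,.016,z],down(np.radians(-1.05)))
robot.movel([.44,.016,.05],v=.2)
print(sensors.get_tool_pos(),sensors.get_time(),np.round(sensors.get_joint_positions(),2),sensors.get_grip_width())
```

```text
pad [ 0.55631977 -0.406442  ] 12.474277515234535
rake [ 0.55707142 -0.40440785]
[0.44066967 0.01589252 0.05060275] 30.4917 [-0.16  0.61  0.11  2.19 -0.19  0.35 -1.48] 0.003364059292615877
```

Run:
```python
from h import *
P=lambda: (np.round(sensors.get_tool_pos(),4),np.round(sensors.get_contact_force(),2),round(sensors.get_time(),2))
L=lambda x:[x,.016-.018*(x-.488),.05]
print(robot.movel(L(.50),v=.03,guard=12),*P())
print(robot.movel(L(.645),v=.06,guard=12),*P())
print(robot.movel(L(.72),v=.03,guard=22),*P())
p=sensors.get_tool_pos(); robot.movel(L(p[0]-.05),v=.1)
p=sensors.get_tool_pos(); robot.movel([p[0],p[1],.25],v=.3)
q=np.array(sensors.get_joint_positions()); q[0]-=1.0; robot.movej(q.tolist())
import pickle
t=snap('top','t7.png'); s=snap('scene','s7.png'); pickle.dump((t,s),open('c7.pkl','wb')); print(*P())
cv2.imwrite('pics/v7.png',np.hstack([cv2.resize(cv2.imread('pics/t7.png')[70:330,80:480],(430,280)),cv2.resize(cv2.imread('pics/s7.png')[130:370,180:500],(370,280))]))
```

```text
False [0.4998 0.0157 0.0499] [-1.92 -0.56 -1.29] 32.64
False [0.645  0.013  0.0501] [-1.91  0.94 -0.58] 35.21
True [0.6922 0.0125 0.0487] [-0.18 -0.81 -0.48] 36.88
[0.3373 0.5468 0.2485] [-0.28 -0.35  0.32] 40.63
```

View pics/v7.png

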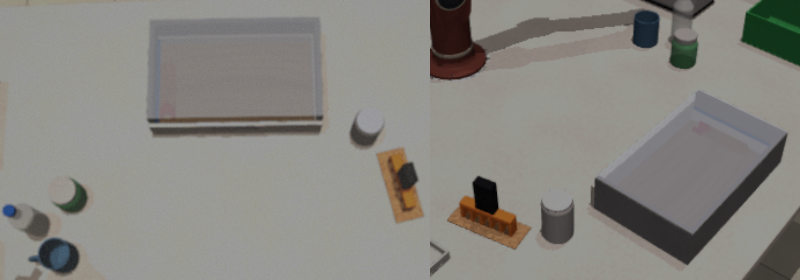

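Run:
```python
from h import *
import pickle
t,_=pickle.load(open('c7.pkl','rb')); t0=pickle.load(open('c0.pkl','rb'))['top']
print('now',[(v,*t['image'][v,298:303].mean(0).astype(int).tolist()) for v in range(174,196)])
print('before',[(v,*t0['image'][v,298:303].mean(0).astype(int).tolist()) for v in range(258,272)])
for x in (.69,.70,.702,.704,.714): print(x,proj(t,[[x,.016,.07],[x,.016,.106]]).round(1).tolist())
for x in (.484,.488,.492,.5): print(x,proj(t,[[x,.016,.07]]).round(1).tolist())
```

```text
now [(174, 133, 126, 124), (175, 132, 127, 124), (176, 131, 126, 123), (177, 129, 123, 117), (178, 115, 106, 97), (179, 94, 78, 66), (180, 85, 67, 51), (181, 88, 70, 54), (182, 104, 91, 81), (183, 132, 127, 124), (184, 151, 149, 148), (185, 151, 152, 151), (186, 137, 136, 133), (187, 100, 98, 95), (188, 66, 63, 61), (189, 61, 58, 56), (190, 65, 60, 58), (191, 70, 65, 60), (192, 76, 72, 65), (193, 87, 81, 74), (194, 101, 93, 86), (195, 113, 107, 99)]
before [(258, 155, 124, 86), (259, 156, 129, 96), (260, 156, 140, 122), (261, 154, 150, 146), (262, 158, 157, 158), (263, 154, 153, 154), (264, 139, 138, 139), (265, 108, 103, 102), (266, 77, 71, 68), (267, 72, 65, 60), (268, 77, 69, 64), (269, 91, 82, 75), (270, 113, 105, 97), (271, 134, 128, 121)]
0.69 [[298.4, 191.8], [297.8, 187.7]]
0.7 [[298.4, 188.2], [297.8, 184.1]]
0.702 [[298.4, 187.5], [297.8, 183.4]]
0.704 [[298.4, 186.8], [297.8, 182.7]]
0.714 [[298.3, 183.3], [297.7, 179.1]]
0.484 [[299.8, 266.8]]
0.488 [[299.8, 265.3]]
0.492 [[299.7, 263.8]]
0.5 [[299.7, 260.8]]
```

```bash
python3 -c "
from h import *
print(robot.hand_in())"
```

```text
the job is handed in; nothing more can be done
None
```

I handed the job in at about 41 s on the robot's clock: the four sticks are raked flat against the blue-edged wall, the rake is back upright on the middle of its pad, and the drawer is pushed fully home. The sticks were measured against the wall before the push, but only glimpsed through the clear top afterwards.

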